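Proof-pull the manipulator post with a spring balance

ROBOT

A 7-joint arm with a two-finger parallel gripper is mounted at the origin on a cart in front of the work surface, level with it; the furniture and walls round the work are solid. World frame = base frame: x ahead of the robot, y to its left, z up, the work surface at z = 0. Lengths are in m, angles in rad, forces in N, time in s.
With the tool pointing down it reaches from about 0.425 to 0.875 m from the base axis. Payload 4.7 kg.
Tool frame: the origin (TCP) lies on the centre line of the jaws, within the pads' length; the fingertips stand 8 mm ahead of it and the grasp point (between the pads) lies 11 mm behind it; z points along the fingers, y is the line along which they close (so a half turn about z gives the same grasp; the last joint's range is limited). The gripper opens to 85 mm and grips with 20 to 120 N. Pads are 22 mm wide; open, the fingers measure 114 mm over their backs; the gripper's body (76 mm by 85 mm) begins 54 mm behind the grasp point. The pads swing forward as they close: fully open they stand 13 mm farther back than shut.
Start: joints at [-1.178, 0.321, -0.07, 1.45, 0.023, 1.371, -0.057], TCP at [0.24, 0.604, 0.239] pointing down, gripper open.
Joint ranges: [-2.86, 2.86], [-0.3, 2.09], [-1.38, 1.24], [0.06, 2.45], [-1.56, 4.7], [0.09, 2.05], [-2.69, 2.69]. Speed limits (rad/s): [2.57, 2.57, 3.14, 3.14, 3.14, 3.14, 3.14].

INTERFACE

Orientations are given as a unit quaternion [x, y, z, w].
In Python, from plant import robot, optics, order gives the robot as it stands.
- The arm moves only by the tool play_rows, never from a script. Its argument "moves" is a list of rows, each a list of 2 entries, a list of its own where there are three numbers: the shift along the tool's x, y, z in m, then the turn, a rotation vector about the tool's x, y, z in rad. A call has 1 to 8 rows; each row shifts and turns the commanded pose from where the row before left it, along the tool's axes as they then stand; what a row does not reach is not made up. A row lasts 1/8 s, in which the tool goes at most 62.5 mm and 10.7 degrees, less where a joint would pass 70% of its speed; a pose out of reach is approached as far as the arm can. A call is refused whole if a number of a shift passes 0.0625 or a number of a turn 0.188, either way. A call with a gripper value outside its range is refused whole. "gripper" is the closure, from -1 (fully open) to 1 (shut), set as the call begins (left out, the last holds). The fingers move at their own pace and stop on an object; the grip force is fixed at half the most. Time passes only in rows, so rows that do not move let the fingers close. It gives the time, the measured TCP pose, the force, the opening and the grip force at its end, in the units of the state.
- robot.read_state(): the state, without advancing time (a new reading comes with each control period).
- optics.capture(name): name is "scene" or "top"; returns (picture, depth): 480x640x3 uint8, red, green, blue; 480x640 float32, m along the optical axis (not along the pixel's ray), 0 where there is no reading.
- optics.camera_model(name): a dict with "fovy" (degrees; the focal length in pixels is half the picture's height over the tangent of half this angle, whatever the lens; pixels are square), "cx", "cy" (the principal point, pixels), "rvec" (rotation vector, rad) and "tvec" (3), from world to camera coordinates, as OpenCV has them. Camera axes: x right, y down, z forward; pixel columns grow to the right and rows downward; lengths in m; the calibration is good to about 2 mm. A picture is of the moment at which its call begins. camera_model takes no time and is no camera call.
- order.hand_in(): hands the job in; it is judged then, once.
The state is a dict: "clock": time; "q": joint angles; "qvel": joint speeds; "joint_torque": joint torques, N m; "tool_pos": TCP position; "orientation": TCP orientation; "contact_force": force on the tool from outside, world axes, zero at the start; "moment": the same for the moment, N m; "opening": opening from 0.0 (shut) to 1.0 (fully open); "grasp_force": force on a finger pad.
Only numpy, scipy, OpenCV 4.12 (cv2) and the standard library are available. Lean on these libraries where they do the work, as an engineer would, in place of code of your own. Each camera call takes 0.05 s, during which the arm holds its last target. There are 200 camera calls.

TASK

The bench post must be proof-pulled before a micromanipulator is clamped to it: thread the eye of the tubular spring balance over the post, down to its foot, so that the balance lies level on the bench. Then take the balance by its black pull grip and draw the rod out level against its spring until the wide dark 10 N band stands at the mouth of the barrel, without overpulling past the band, and hold it there; the program finishes while still holding the pull. Leave the screwdriver, the screw-lid can and the small cover-glass box undisturbed.

Things in the scene. Friction and masses are not known exactly. Their poses are not given: they have to be found in the camera images.
- post_stand: the bench post, fixed to the left-hand bench, whose top lies at z = -4 mm (all these things stand on it): upright bright steel post, 12 mm diameter, tip 70 mm above the bench, chamfered end, standing in a flat round flange of 48 mm diameter and 6 mm height with a collar (17 mm diameter) up to 9 mm. Origin: on the post axis at bench level, z up
- post_tip (a point): centre of the post's tip, 70 mm above the bench
- balance: tubular spring balance, loose, about 0.1 kg, 205 mm long, lying on the bench: aluminium barrel, 22 mm diameter, between two square grey end caps 26 x 26 x 12 mm. Origin: bench level under mid-barrel; z up; x along the barrel from eye to pull rod. Axis of barrel, eye and rod 13 mm up. Caps end at x = -60 and +60 mm (the mouth, where the rod comes out). Balances near x = +10 mm
- balance_eye (a point): centre of the eye, a ring of round steel wire at x = -92 mm on the balance, 13 mm above its underside, lying flat (hole axis along the balance's z): 18 mm clear hole, wire 4.4 mm thick, outer diameter 27 mm
- pull_rod (a joint): how far the 9 mm steel rod is drawn out of the mouth (m): 0 = home, 0.070 = end stop. Spring of 200 N/m pulls it home (10 N at 0.050). Thin dark rings every 10 mm (2 N); the wide dark band is 8 mm long, centred on the mouth at 0.050 (edges at 0.046 and 0.054)
- pull_grip (a point): centre of the black pull grip on the rod's end: cylinder along the balance's x, 17 mm diameter, 26 mm long, then an end flange of 23 mm diameter; on the axis, 21 mm beyond the mouth when home (x = +81 mm on the balance), moving with the rod; 13 mm above the bench when the balance lies
- screwdriver: bystander: screwdriver with red handle, 162 mm long, loose, lying behind the post
- objective_can: bystander: white can with black screw lid, 40 mm diameter, 56 mm tall, loose, upright, beside the dark blue notebook
- cover_slips: bystander: small white cardboard box, 50 x 52 x 18 mm, loose
Things that resemble listed ones, but are neither listed nor needed, are in the scene too. Several things look just like the post_stand: the one meant starts farthest from the robot's base.

How it is judged:
By the outcome, as a careful person would: the job done as asked, in the order asked, and still so for the second after the job is handed in, while the arm keeps its last pose, push and grip.
It also fails if it takes over 58 s, if anything falls off the work surface, if the arm or the gripper's body presses on something with over 40 N, if the wrist force passes 120 N, or if a joint passes its speed limit or range.

## Working session

There is one attempt and no reset: what is moved stays moved. The work goes in short steps, Python scripts to look and compute and a tool call to move; the robot and the scene stay as the last step left them, time stands still between calls to the robot, and variables do not carry over. Pictures are saved under pics/ and viewed, at most 10 in all, crops included, and the job is handed in when it is done.

Besides the shell and the picture viewer there is one more tool, called after "Request:" as a command line: name --argument value ..., lists and objects as JSON in quotes. play_rows: Moves the arm, as the interface text tells. Its arguments: {"type":"object","properties":{"moves":{"type":"array"},"gripper":{"type":"number"}},"required":["moves"]}

```bash
mkdir -p pics; cat > h.py <<'E'
import numpy as np, cv2
from plant import robot, optics, order
from scipy.spatial.transform import Rotation as R
def cam(n):
    m=optics.camera_model(n); f=240/np.tan(np.radians(m['fovy'])/2)
    return f,m['cx'],m['cy'],R.from_rotvec(np.ravel(m['rvec'])).as_matrix(),np.ravel(m['tvec']),m
def px2w(n,u,v,d):
    f,cx,cy,Rm,t,_=cam(n); p=np.array([(u-cx)/f*d,(v-cy)/f*d,d]); return Rm.T@(p-t)
def px2z(n,u,v,z):
    f,cx,cy,Rm,t,_=cam(n); r=Rm.T@np.array([(u-cx)/f,(v-cy)/f,1]); c=-Rm.T@t; return c+r*(z-c[2])/r[2]
def w2px(n,p):
    f,cx,cy,Rm,t,_=cam(n); q=Rm@np.array(p)+t; return f*q[0]/q[2]+cx,f*q[1]/q[2]+cy
def snap(n,name,box=None,s=1):
    im,d=optics.capture(n); np.savez('last_'+n,im=im,d=d)
    if box: im=im[box[1]:box[3],box[0]:box[2]]
    cv2.imwrite('pics/'+name,cv2.resize(im[:,:,::-1],None,fx=s,fy=s,interpolation=cv2.INTER_CUBIC)); return d
E
python3 - <<'E'
from h import *
for n in('scene','top'):
    snap(n,n+'0.png'); print(n,cam(n)[5], 'C',-cam(n)[3].T@cam(n)[4])
print(robot.read_state())
E
```

```text
scene {'fovy': 48.54326634166645, 'cx': 320.02995432785843, 'cy': 246.11274526553785, 'rvec': array([ 0.68189407, -2.28298306,  1.49073112]), 'tvec': array([0.57837521, 0.08886611, 1.26150359])} C [-0.1494167   1.24946665  0.5918734 ]
top {'fovy': 42.91507608113751, 'cx': 321.7983735473348, 'cy': 236.39209424981894, 'rvec': array([ 2.13801014, -2.1736533 ,  0.12020978]), 'tvec': array([0.25640774, 0.5381668 , 1.23090664])} C [0.39144502 0.238398   1.28857937]
{'clock': 0.1, 'q': array([-1.17789391,  0.321735  , -0.07008521,  1.45152362,  0.02257902,
        1.37081124, -0.05688793]), 'qvel': array([-0.00013848, -0.0011017 , -0.00112082, -0.00175565,  0.0009609 ,
       -0.00276931, -0.00067809]), 'joint_torque': array([-8.60377913e-04, -4.94882834e+01, -3.84511398e-01, -3.15209126e+01,
        1.31796714e-02,  7.46266160e-03, -1.16734680e-05]), 'tool_pos': array([0.24024227, 0.60347985, 0.23835663]), 'orientation': array([ 1.88253322e-01,  9.82120141e-01, -8.36202853e-04, -1.23655533e-04]), 'contact_force': array([-0.74894621, -0.49661713,  0.46516462]), 'moment': array([-0.01786403,  0.02612162, -0.01177067]), 'grasp_force': 0.0, 'opening': 0.9939853124723775}
```

View pics/scene0.png

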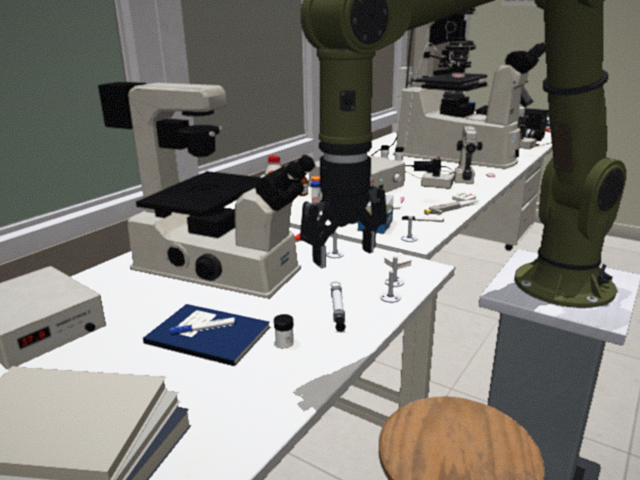

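View pics/top0.png

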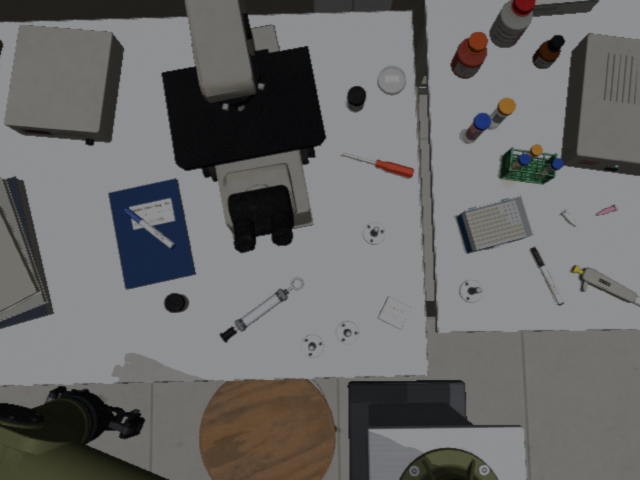

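The top view shows the balance lying from its eye at (298,284) to its black grip at (227,335). The posts are at (374,233), (313,346) and (347,332), with another on the right bench at (472,290). The screwdriver lies just behind the post at (374,233). Next I'll enlarge the work area.

```bash
python3 - <<'E'
from h import *
d=snap('top','top1.png',(210,190,420,350),3.8)
for u,v in((374,233),(313,346),(347,332),(298,284),(227,335),(472,290),(176,302),(394,312)):
    print((u,v),px2z('top',u,v,0.0).round(3), px2w('top',u,v,d[v,u]).round(3))
d=np.load('last_top.npz')['d']
for u,v in((330,280),(340,250),(300,320),(250,270)): print(px2w('top',u,v,d[v,u]).round(4))
E
```

```text
(374, 233) [0.552 0.137 0.   ] [0.546 0.14  0.043]
(313, 346) [0.317 0.27  0.   ] [0.321 0.268 0.064]
(347, 332) [0.345 0.198 0.   ] [0.347 0.2   0.062]
(298, 284) [0.446 0.299 0.   ] [ 0.446  0.3   -0.006]
(227, 335) [0.342 0.449 0.   ] [0.343 0.446 0.017]
(472, 290) [ 0.428 -0.066  0.   ] [ 0.427 -0.057  0.038]
(176, 302) [0.413 0.557 0.   ] [0.412 0.543 0.055]
(394, 312) [0.384 0.099 0.   ] [0.385 0.101 0.013]
[0.4534 0.2319 0.0014]
[ 0.5167  0.2096 -0.0008]
[ 0.3709  0.2963 -0.0032]
[ 0.4776  0.4011 -0.0036]
```

View pics/top1.png

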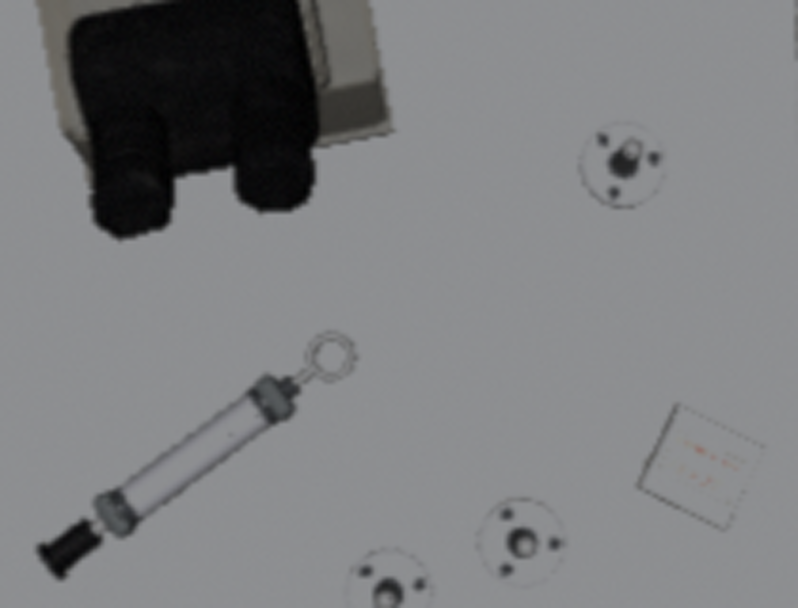

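```bash
python3 - <<'E'
from h import *
f=lambda U,V:(210+(U+.5)/3.8-.5,190+(V+.5)/3.8-.5)
P=lambda U,V,z:px2z('top',*f(U,V),z)
print('tip',P(633,148,.066),'flange',P(622,165,.002))
e=P(331,357,.009);c1=P(273,398,.015);c2=P(117,513,.015);g=P(70,549,.012)
print('eye',e,'c1',c1,'c2',c2,'grip',g)
for a,b in((e,c1),(e,c2),(e,g)): v=b-a;print(np.linalg.norm(v[:2]),np.degrees(np.arctan2(v[1],v[0])))
print('driver handle',px2z('top',390,168,0),px2z('top',342,154,0))
d=np.load('last_top.npz')['d']
for u,v in((245,240),(283,238),(262,225),(330,150)): print('eyep',px2w('top',u,v,d[v,u]))
s=robot.read_state();print(s['tool_pos'])
E
```

```text
tip [0.55241329 0.13718461 0.066     ] flange [0.55137206 0.13827801 0.002     ]
eye [0.44674055 0.30166757 0.009     ] c1 [0.42462351 0.33335124 0.015     ] c2 [0.36369196 0.41877668 0.015     ] grip [0.3446233  0.44482179 0.012     ]
0.03863959768396736 124.91727495498411
0.1435674510508545 125.34257328672889
0.17584386498916357 125.50167856232746
driver handle [0.69207597 0.09857049 0.        ] [0.72481449 0.20122232 0.        ]
eyep [0.50534009 0.36959317 0.30991467]
eyep [0.50870431 0.30885939 0.30014075]
eyep [0.53778608 0.34836938 0.24984197]
eyep [ 0.73533593  0.2269395  -0.00448692]
[0.2402537  0.60356351 0.2384828 ]
```

```bash
python3 - <<'E'
from h import *
d=np.load('last_top.npz')['d']
vv,uu=np.mgrid[60:270:2,160:340:2]
Q=np.array([px2w('top',u,v,d[v,u]) for u,v in zip(uu.ravel(),vv.ravel()) if d[v,u]>0])
Q=Q[Q[:,2]>.1]
post=np.array([.552,.1377])
for h in(122,125,128,131,135):
    w=np.array([np.cos(np.radians(h)),np.sin(np.radians(h))])
    o=[]
    for L in(.102,.173,.223):
        p=post+L*w; r=np.linalg.norm(Q[:,:2]-p,axis=1);i=r.argmin();o+=[p.round(3),r[i].round(3),Q[i].round(3)]
    print(h,*o)
p=np.array([.388,.3845]);r=np.linalg.norm(Q[:,:2]-p,axis=1);i=r.argmin();print(r[i],Q[i])
print(Q[:,0].min(), Q[Q[:,1]<.27].min(0) if (Q[:,1]<.27).any() else '')
E
```

```text
Traceback (most recent call last):
  File "h.py", line 8, in px2w
    f,cx,cy,Rm,t,_=cam(n); p=np.array([(u-cx)/f*d,(v-cy)/f*d,d]); return Rm.T@(p-t)
                   ~~~^^^
  File "h.py", line 5, in cam
    m=optics.camera_model(n); f=240/np.tan(np.radians(m['fovy'])/2)
ValueError: time passes only in moves, steps and waits
```

```bash
sed -i 's/^def cam/import functools\n@functools.lru_cache\ndef cam/' h.py; python3 - <<'E'
from h import *
d=np.load('last_top.npz')['d']
vv,uu=np.mgrid[60:270:2,160:340:2]
Q=np.array([px2w('top',u,v,d[v,u]) for u,v in zip(uu.ravel(),vv.ravel()) if d[v,u]>0])
Q=Q[Q[:,2]>.1]
post=np.array([.552,.1377])
for h in(122,125,128,131,135):
    w=np.array([np.cos(np.radians(h)),np.sin(np.radians(h))])
    o=[]
    for L in(.102,.173,.223):
        p=post+L*w; r=np.linalg.norm(Q[:,:2]-p,axis=1);i=r.argmin();o+=[p.round(3),r[i].round(3),Q[i].round(3)]
    print(h,*o)
p=np.array([.388,.3845]);r=np.linalg.norm(Q[:,:2]-p,axis=1);i=r.argmin();print(r[i],Q[i])
print(robot.read_state()['clock'])
E
```

```text
122 [0.498 0.224] 0.071 [0.509 0.294 0.295] [0.46  0.284] 0.043 [0.5   0.302 0.288] [0.434 0.327] 0.064 [0.497 0.318 0.287]
125 [0.493 0.221] 0.075 [0.509 0.294 0.295] [0.453 0.279] 0.052 [0.5   0.302 0.288] [0.424 0.32 ] 0.073 [0.497 0.318 0.287]
128 [0.489 0.218] 0.079 [0.509 0.294 0.295] [0.445 0.274] 0.061 [0.5   0.302 0.288] [0.415 0.313] 0.083 [0.497 0.318 0.287]
131 [0.485 0.215] 0.083 [0.509 0.294 0.295] [0.439 0.268] 0.07 [0.5   0.302 0.288] [0.406 0.306] 0.092 [0.497 0.318 0.287]
135 [0.48 0.21] 0.09 [0.509 0.294 0.295] [0.43 0.26] 0.082 [0.5   0.302 0.288] [0.394 0.295] 0.105 [0.497 0.318 0.287]
0.0999059761245824 [0.48781925 0.38033802 0.29122167]
0.15
```

```bash
cat >> h.py <<'E'
def plan(pos,heading,n):
    "n equal rows to a tool-down pose whose x axis points along heading (deg); includes levelling"
    s=robot.read_state(); p=s['tool_pos']; Rc=R.from_quat(s['orientation'])
    h=np.radians(heading); x=np.array([np.cos(h),np.sin(h),0]); z=np.array([0,0,-1.])
    Rt=R.from_matrix(np.column_stack([x,np.cross(z,x),z])); w=(Rc.inv()*Rt).as_rotvec()/n
    M=sum((Rc*R.from_rotvec(w*k)).as_matrix() for k in range(n))
    print('clock',round(s['clock'],2),'pos',p.round(4),'hd',np.degrees(np.arctan2(*Rc.as_matrix()[1::-1,0])).round(2),'F',s['contact_force'].round(1),'open',round(s['opening'],3),'grasp',round(s['grasp_force'],1))
    print(n,'rows: shift',np.linalg.solve(M,np.array(pos)-p).round(4),'turn',w.round(4))
E
python3 -c "
from h import *
plan([.388,.3845,.13],125.4,8)"
```

```text
clock 0.15 pos [0.2403 0.6036 0.2385] hd 158.3 F [-1.   0.2  0.4] open 0.997 grasp 0.0
8 rows: shift [-0.0315 -0.0114  0.0136] turn [-0.0002  0.0001  0.0718]
```

Request:
play_rows --moves '[[[-0.0315, -0.0114, 0.0136], [0, 0, 0.0718]], [[-0.0315, -0.0114, 0.0136], [0, 0, 0.0718]], [[-0.0315, -0.0114, 0.0136], [0, 0, 0.0718]], [[-0.0315, -0.0114, 0.0136], [0, 0, 0.0718]], [[-0.0315, -0.0114, 0.0136], [0, 0, 0.0718]], [[-0.0315, -0.0114, 0.0136], [0, 0, 0.0718]], [[-0.0315, -0.0114, 0.0136], [0, 0, 0.0718]], [[-0.0315, -0.0114, 0.0136], [0, 0, 0.0718]]]' --gripper -0.2

```text
clock: 1.15
tool_pos: [0.3886, 0.3835, 0.1299]
orientation: [0.46, 0.888, -0.0, 0.0]
contact_force: [0.1, -0.2, 0.2]
opening: 0.599
grasp_force: 0.0
```

```bash
python3 -c "
from h import *
plan([.388,.3845,.009],125.4,5)"
```

```text
clock 1.15 pos [0.3886 0.3835 0.1299] hd 125.24 F [ 0.1 -0.2  0.2] open 0.599 grasp 0.0
5 rows: shift [0.0002 0.     0.0242] turn [-0.      0.     -0.0006]
```

Request:
play_rows --moves '[[[0.0003, 0, 0.03], [0, 0, -0.003]], [[0.0003, 0, 0.03], [0, 0, 0]], [[0, 0, 0.03], [0, 0, 0]], [[0, 0, 0.02], [0, 0, 0]], [[0, 0, 0.011], [0, 0, 0]], [[0, 0, 0], [0, 0, 0]]]'

```text
clock: 1.9
tool_pos: [0.3876, 0.3849, 0.0089]
orientation: [0.457, 0.889, -0.001, -0.0]
contact_force: [0.7, -0.0, 1.1]
opening: 0.604
grasp_force: 0.0
```

Request:
play_rows --moves '[[[0, 0, 0], [0, 0, 0]], [[0, 0, 0], [0, 0, 0]], [[0, 0, 0], [0, 0, 0]], [[0, 0, 0], [0, 0, 0]], [[0, 0, 0], [0, 0, 0]], [[0, 0, 0], [0, 0, 0]]]' --gripper 1

```text
clock: 2.65
tool_pos: [0.3886, 0.386, 0.0109]
orientation: [0.457, 0.889, 0.001, 0.0]
contact_force: [-0.8, -0.9, 6.6]
opening: 0.229
grasp_force: 59.0
```

Request:
play_rows --moves '[[[0, 0, -0.01], [0, 0, 0]], [[0, 0, -0.02], [0, 0, 0]], [[0, 0, -0.025], [0, 0, 0]], [[0, 0, -0.02], [0, 0, 0]], [[0, 0, -0.01], [0, 0, 0]], [[0, 0, 0], [0, 0, 0]]]'

```text
clock: 3.4
tool_pos: [0.3881, 0.3855, 0.0951]
orientation: [0.457, 0.889, 0.001, 0.0]
contact_force: [-0.1, -1.2, -0.6]
opening: 0.232
grasp_force: 58.8
```

```bash
python3 - <<'E'
from h import *
plan([.388,.3845,.095],125.4,1)
snap('top','top2.png',(200,250,330,350),6); snap('scene','scene2.png',(300,230,420,340),6)
E
```

```text
clock 3.4 pos [0.3881 0.3855 0.0951] hd 125.56 F [-0.1 -1.2 -0.6] open 0.232 grasp 58.8
1 rows: shift [-0.0008 -0.0007  0.0001] turn [ 0.0013 -0.0004  0.0028]
```

View pics/top2.png

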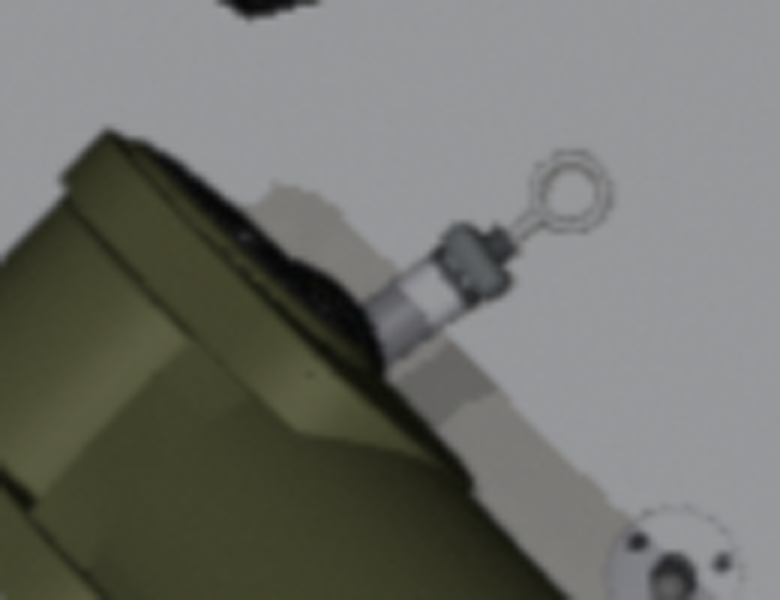

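View pics/scene2.png

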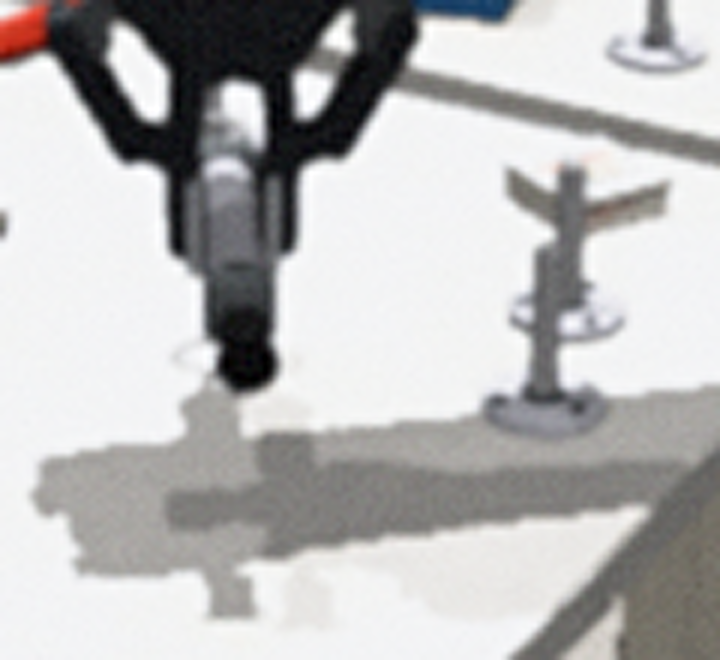

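The top crop shows the eye at about (571,192), which is full-frame (294.8,281.6), and it looks round. The scene crop shows the grip and rod in line under the jaws. Next I'll check the heights from depth and plan the carry.

```bash
python3 - <<'E'
from h import *
d=np.load('last_top.npz')['d']
f=lambda U,V:(200+(U+.5)/6-.5,250+(V+.5)/6-.5)
for z in(.08,.09,.1): print(z,px2z('top',*f(571,192),z))
for n,(U,V) in dict(cap=(475,262),barrel=(432,290),barrel2=(405,315),).items():
    u,v=f(U,V);u,v=round(u),round(v);print(n,[px2w('top',u+i,v+j,d[v+j,u+i]).round(4) for i,j in((0,0),(1,0),(0,1))])
u0,v0=f(571,192)
W=[px2w('top',u,v,d[v,u]) for u in range(287,303) for v in range(274,290) if d[v,u]>0]
W=np.array([w for w in W if w[2]>.05]); print(len(W),W.mean(0) if len(W) else '',np.median(W,0) if len(W) else '')
h=138;w=np.array([np.cos(np.radians(h)),np.sin(np.radians(h))])
t=np.array([.552,.1375])+.102*w; print(t); plan([*t,.105],h,8)
E
```

```text
0.08 [0.44767338 0.3020421  0.08      ]
0.09 [0.44720813 0.30151549 0.09      ]
0.1 [0.44674289 0.30098889 0.1       ]
cap [array([0.4249, 0.3312, 0.1073]), array([0.4248, 0.3291, 0.1103]), array([0.423 , 0.3313, 0.1059])]
barrel [array([0.4157, 0.3454, 0.1005]), array([0.4157, 0.3436, 0.0987]), array([0.4137, 0.345 , 0.1054])]
barrel2 [array([0.4081, 0.3549, 0.1025]), array([0.4081, 0.3535, 0.0975]), array([0.4061, 0.3545, 0.1069])]
89 [0.44615101 0.30310219 0.09413327] [0.44602837 0.30284144 0.09418408]
[0.47619923 0.20575132]
clock 3.5 pos [0.3875 0.3848 0.0938] hd 125.56 F [-0.2  0.3 -0.8] open 0.229 grasp 58.8
8 rows: shift [-0.0242 -0.0063 -0.0014] turn [-0.0001  0.     -0.0271]
```

```bash
python3 - <<'E'
from h import *
plan([.40,.275,.1],138,6)
E
```

```text
clock 3.5 pos [0.3875 0.3848 0.0938] hd 125.56 F [-0.2  0.3 -0.8] open 0.229 grasp 58.8
6 rows: shift [-0.0153 -0.0104 -0.001 ] turn [-0.0002  0.     -0.0362]
```

Request:
play_rows --moves '[[[-0.0153, -0.0104, -0.001], [0, 0, -0.0362]], [[-0.0153, -0.0104, -0.001], [0, 0, -0.0362]], [[-0.0153, -0.0104, -0.001], [0, 0, -0.0362]], [[-0.0153, -0.0104, -0.001], [0, 0, -0.0362]], [[-0.0153, -0.0104, -0.001], [0, 0, -0.0362]], [[-0.0153, -0.0104, -0.001], [0, 0, -0.0362]], [[0, 0, 0], [0, 0, 0]]]'

```text
clock: 4.38
tool_pos: [0.4005, 0.2736, 0.0997]
orientation: [0.36, 0.933, -0.001, -0.0]
contact_force: [0.4, 0.6, -1.8]
opening: 0.234
grasp_force: 58.8
```

```bash
python3 - <<'E'
from h import *
w=np.array([np.cos(np.radians(138)),np.sin(np.radians(138))])
plan([*(np.array([.552,.1377])+.1026*w),.1],138,5)
E
```

```text
clock 4.38 pos [0.4005 0.2736 0.0997] hd 137.83 F [ 0.4  0.6 -1.8] open 0.234 grasp 58.8
5 rows: shift [-0.0202  0.0001 -0.0001] turn [-0.0003  0.     -0.0006]
```

Request:
play_rows --moves '[[[-0.0202, 0, 0], [0, 0, 0]], [[-0.0202, 0, 0], [0, 0, 0]], [[-0.0202, 0, 0], [0, 0, 0]], [[-0.0202, 0, 0], [0, 0, -0.003]], [[-0.0202, 0, 0], [0, 0, 0]], [[0, 0, 0], [0, 0, 0]], [[0, 0, 0], [0, 0, 0]]]'

```text
clock: 5.25
tool_pos: [0.4746, 0.2089, 0.1]
orientation: [0.356, 0.934, -0.0, -0.001]
contact_force: [-0.5, 0.2, -0.5]
opening: 0.229
grasp_force: 58.8
```

```bash
python3 - <<'E'
from h import *
plan([.476,.2063,.1],138,1)
snap('top','top3.png',(330,190,410,250),9)
snap('scene','scene3.png',(290,200,390,275),8)
E
```

```text
clock 5.25 pos [0.4746 0.2089 0.1   ] hd 138.23 F [-0.5  0.2 -0.5] open 0.229 grasp 58.8
1 rows: shift [-0.0027 -0.001   0.    ] turn [-0.0007 -0.001   0.0041]
```

View pics/top3.png

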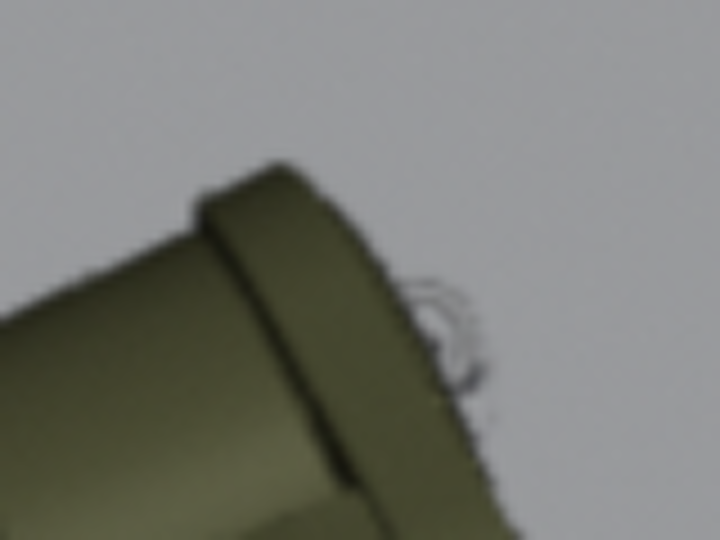

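View pics/scene3.png

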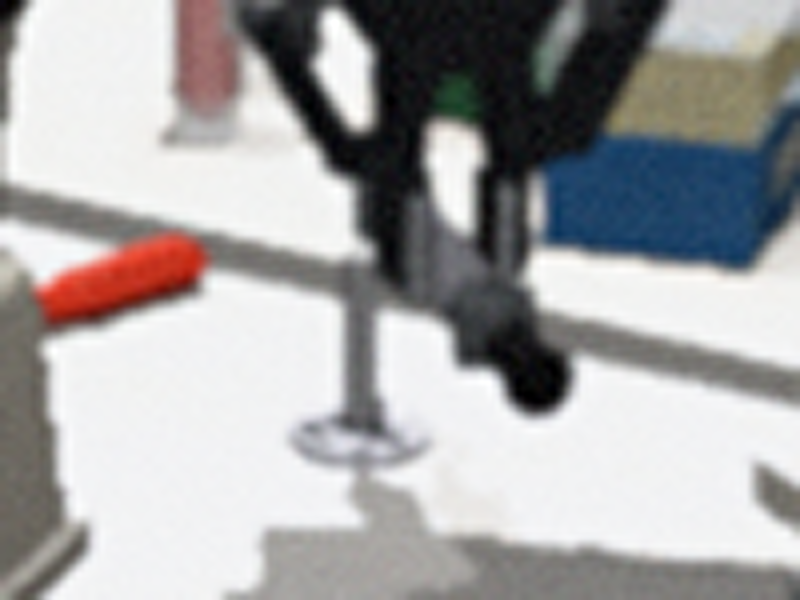

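The top crop shows the eye's outer arc, which puts its centre near crop (425,342). That is almost over the post tip, about 3 mm short. I'll compute the correction from pixels and from the tool reading.

```bash
python3 - <<'E'
from h import *
f=lambda U,V:(330+(U+.5)/9-.5,190+(V+.5)/9-.5)
print(px2z('top',*f(425,342),.099))
im=np.load('last_top.npz')['im']; d=np.load('last_top.npz')['d']
W=np.array([px2w('top',u,v,d[v,u]) for u in range(372,388) for v in range(218,238) if d[v,u]>0]); W=W[(W[:,2]>.05)&(W[:,2]<.15)]
print(len(W),W.round(3).tolist()[:40])
# fit circle radius 13.5mm on wire points
from scipy.optimize import least_squares
w=W[(W[:,2]>.08)&(W[:,2]<.115)]
r=least_squares(lambda c:np.hypot(w[:,0]-c[0],w[:,1]-c[1])-.0113,[.551,.14],loss='soft_l1',f_scale=.001);print(len(w),r.x,np.median(w[:,2]))
# flange/post from first depth is in pictures; project post tip in scene
print(w2px('scene',(.552,.1377,.066)),w2px('scene',(.552,.1377,.002)))
E
```

```text
[0.5500762  0.13874956 0.099     ]
43 [[0.563, 0.144, 0.102], [0.561, 0.144, 0.099], [0.564, 0.142, 0.096], [0.562, 0.142, 0.096], [0.559, 0.142, 0.1], [0.563, 0.14, 0.101], [0.56, 0.14, 0.104], [0.559, 0.14, 0.1], [0.563, 0.138, 0.098], [0.561, 0.138, 0.099], [0.559, 0.138, 0.099], [0.556, 0.136, 0.066], [0.554, 0.135, 0.062], [0.561, 0.136, 0.099], [0.559, 0.136, 0.1], [0.553, 0.134, 0.067], [0.552, 0.134, 0.066], [0.55, 0.133, 0.061], [0.561, 0.134, 0.097], [0.559, 0.134, 0.099], [0.558, 0.134, 0.094], [0.543, 0.135, 0.1], [0.541, 0.135, 0.099], [0.559, 0.132, 0.1], [0.556, 0.133, 0.103], [0.555, 0.132, 0.096], [0.553, 0.132, 0.099], [0.545, 0.132, 0.098], [0.543, 0.133, 0.099], [0.541, 0.133, 0.097], [0.557, 0.13, 0.098], [0.555, 0.131, 0.101], [0.552, 0.131, 0.104], [0.551, 0.13, 0.099], [0.549, 0.13, 0.098], [0.547, 0.131, 0.101], [0.545, 0.131, 0.101], [0.543, 0.131, 0.101], [0.553, 0.129, 0.101], [0.551, 0.129, 0.1]]
38 [0.55020763 0.14098569] 0.09907507099082032
(np.float64(335.88047395122044), np.float64(230.4542227277395)) (np.float64(335.92208917927974), np.float64(252.4255025590842))
```

Request:
play_rows --moves '[[[-0.0013, -0.0005, 0], [0, 0, 0.002]], [[-0.0013, -0.0005, 0], [0, 0, 0.002]], [[0, 0, 0], [0, 0, 0]]]'

```text
clock: 5.72
tool_pos: [0.4769, 0.2051, 0.1006]
orientation: [0.359, 0.933, 0.0, 0.0]
contact_force: [0.0, 0.3, -1.3]
opening: 0.229
grasp_force: 58.8
```

Request:
play_rows --moves '[[[0, 0, 0.01], [0, 0, 0]], [[0, 0, 0.01], [0, 0, 0]], [[0, 0, 0.008], [0, 0, 0]], [[0, 0, 0.004], [0, 0, 0]], [[0, 0, 0.003], [0, 0, 0]], [[0, 0, 0.003], [0, 0, 0]], [[0, 0, 0], [0, 0, 0]]]'

```text
clock: 6.6
tool_pos: [0.4769, 0.2051, 0.0625]
orientation: [0.359, 0.933, -0.0, -0.0]
contact_force: [-0.4, 0.5, -0.7]
opening: 0.231
grasp_force: 58.8
```

```bash
python3 - <<'E'
from h import *
plan([.476,.206,.06],138,1)
print(robot.read_state()['moment'])
snap('top','top4.png',(350,205,400,245),12)
d=np.load('last_top.npz')['d']
W=np.array([px2w('top',u,v,d[v,u]) for u in range(368,388) for v in range(216,240) if d[v,u]>0]); W=W[(W[:,2]>.03)&(W[:,2]<.15)]
print(len(W));print(np.sort(W[:,2]).round(3))
E
```

```text
clock 6.6 pos [0.4769 0.2051 0.0625] hd 137.95 F [-0.4  0.5 -0.7] open 0.231 grasp 58.8
1 rows: shift [0.0012 0.0001 0.0025] turn [-0.      0.     -0.0009]
[-0.0093889   0.02624682 -0.01656924]
42
[0.057 0.057 0.058 0.058 0.058 0.059 0.06  0.06  0.06  0.06  0.06  0.06
 0.061 0.061 0.061 0.061 0.061 0.061 0.061 0.062 0.062 0.062 0.062 0.063
 0.063 0.063 0.064 0.064 0.064 0.064 0.064 0.064 0.064 0.065 0.065 0.065
 0.065 0.065 0.066 0.068 0.068 0.069]
```

View pics/top4.png

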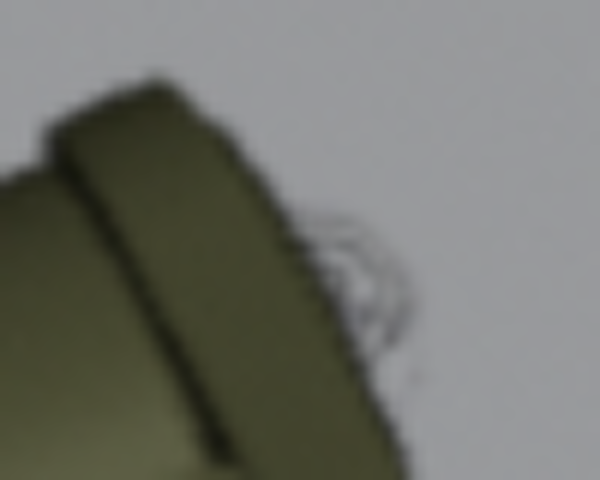

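The eye has passed the tip, with its wire at z≈0.061 and no contact force, so the post is inside the ring. I'll keep lowering.

Request:
play_rows --moves '[[[0, 0, 0.008], [0, 0, 0]], [[0, 0, 0.008], [0, 0, 0]], [[0, 0, 0.008], [0, 0, 0]], [[0, 0, 0.008], [0, 0, 0]], [[0, 0, 0.008], [0, 0, 0]], [[0, 0, 0.005], [0, 0, 0]], [[0, 0, 0.003], [0, 0, 0]], [[0, 0, 0], [0, 0, 0]]]'

```text
clock: 7.65
tool_pos: [0.4768, 0.2051, 0.0144]
orientation: [0.359, 0.933, -0.0, -0.0]
contact_force: [-0.9, -0.7, -1.0]
opening: 0.231
grasp_force: 58.8
```

Request:
play_rows --moves '[[[0, 0, 0.001], [0, 0, 0]], [[0, 0, 0.001], [0, 0, 0]], [[0, 0, 0.001], [0, 0, 0]], [[0, 0, 0], [0, 0, 0]]]'

```text
clock: 8.15
tool_pos: [0.4768, 0.2052, 0.0115]
orientation: [0.359, 0.933, 0.0, -0.0]
contact_force: [-0.6, -0.9, -1.8]
opening: 0.232
grasp_force: 58.8
```

Request:
play_rows --moves '[[[0, 0, 0.0005], [0, 0, 0]], [[0, 0, 0.0005], [0, 0, 0]], [[0, 0, 0], [0, 0, 0]]]'

```text
clock: 8.52
tool_pos: [0.477, 0.2052, 0.0109]
orientation: [0.359, 0.933, 0.0, -0.0]
contact_force: [-2.8, -0.2, 2.3]
opening: 0.231
grasp_force: 59.1
```

Request:
play_rows --moves '[[[0, 0, 0], [0, 0, 0]], [[0, 0, 0], [0, 0, 0]], [[0, 0, 0], [0, 0, 0]], [[0, 0, 0], [0, 0, 0]], [[0, 0, -0.015], [0, 0, 0]], [[0, 0, -0.03], [0, 0, 0]], [[0, 0, -0.03], [0, 0, 0]], [[0, 0, -0.01], [0, 0, 0]]]' --gripper -0.2

```text
clock: 9.52
tool_pos: [0.4784, 0.2059, 0.0983]
orientation: [0.359, 0.933, 0.002, 0.001]
contact_force: [0.1, 0.2, -0.8]
opening: 0.6
grasp_force: 0.0
```

```bash
python3 - <<'E'
from h import *
w=np.array([np.cos(np.radians(138)),np.sin(np.radians(138))])
plan([*(np.array([.552,.1377])+.3*w),.1],138,1)
snap('top','top5.png',(280,200,400,290),6)
snap('scene','scene5.png',(300,215,400,290),8)
E
```

```text
clock 9.53 pos [0.4784 0.2059 0.0983] hd 137.94 F [ 0.1  0.2 -0.8] open 0.6 grasp 0.0
1 rows: shift [ 0.1997 -0.0016 -0.002 ] turn [ 0.0044  0.0013 -0.0011]
```

View pics/scene5.png

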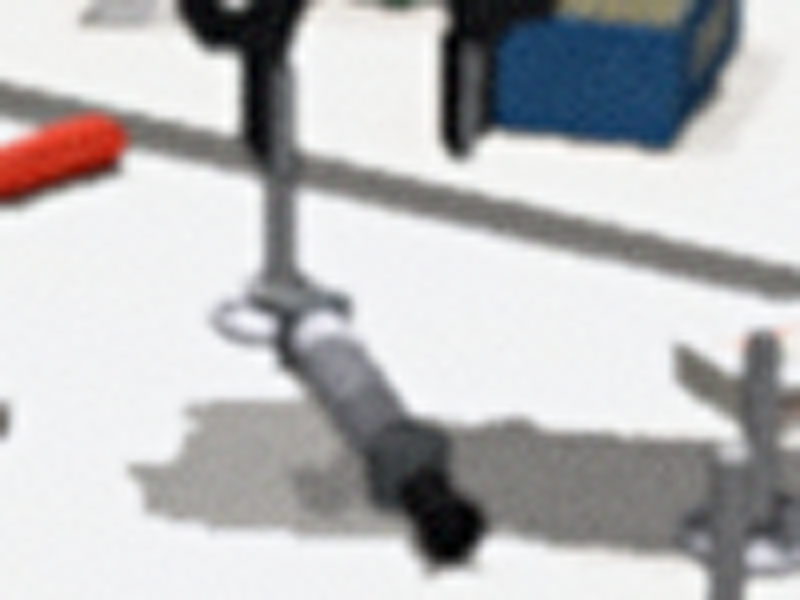

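The scene crop shows the eye at the post's foot and the balance lying flat, with its grip at crop (443,515). Next is the grip itself.

```bash
python3 - <<'E'
from h import *
g=np.array([.4247,.2523,.009]); print('pred px',w2px('scene',g),w2px('top',g),'obs',300+443.5/8-.5,215+515.5/8-.5)
print('post flange pred',w2px('scene',(.552,.1377,.002)))
d=np.load('last_scene.npz')['d']
print([px2w('scene',u,v,d[v,u]).round(4) for u,v in((354,277),(355,279),(356,281),(349,272),(343,263),(350,273))])
plan([*g[:2],.06],138,3)
E
```

```text
pred px (np.float64(355.248282175032), np.float64(277.7104791101186)) (np.float64(320.495074054974), np.float64(293.77114332986133)) obs 354.9375 278.9375
post flange pred (np.float64(335.92208917927974), np.float64(252.4255025590842))
[array([0.4237, 0.2601, 0.0145]), array([0.4154, 0.2696, 0.0155]), array([0.4152, 0.265 , 0.0082]), array([0.4466, 0.2451, 0.0156]), array([0.4848, 0.2109, 0.0166]), array([0.4452, 0.2427, 0.0123])]
clock 9.62 pos [0.4777 0.2056 0.0969] hd 137.94 F [-0.1  0.2 -0.5] open 0.601 grasp 0.0
3 rows: shift [ 0.0236 -0.0003  0.0123] turn [ 0.001   0.0002 -0.0003]
```

Request:
play_rows --moves '[[[0.0236, 0, 0.01], [0, 0, 0]], [[0.0236, 0, 0.01], [0, 0, 0]], [[0.0236, 0, 0.017], [0, 0, 0]], [[0, 0, 0.02], [0, 0, 0]], [[0, 0, 0.02], [0, 0, 0]], [[0, 0, 0.009], [0, 0, 0]], [[0, 0, 0], [0, 0, 0]]]'

```text
clock: 10.5
tool_pos: [0.4236, 0.2519, 0.0085]
orientation: [0.359, 0.933, -0.001, -0.001]
contact_force: [-0.3, -1.0, 0.7]
opening: 0.599
grasp_force: 0.0
```

```bash
python3 - <<'E'
from h import *
plan([.4247,.2523,.011],138,1)
E
```

```text
clock 10.5 pos [0.4236 0.2519 0.0085] hd 137.94 F [-0.3 -1.   0.7] open 0.599 grasp 0.0
1 rows: shift [-0.0006  0.001  -0.0025] turn [-0.0023 -0.0004 -0.0011]
```

Request:
play_rows --moves '[[[-0.0005, 0.0005, -0.002], [0, 0, 0]], [[0, 0, 0], [0, 0, 0]]]'

```text
clock: 10.75
tool_pos: [0.4258, 0.2531, 0.0125]
orientation: [0.359, 0.933, 0.001, 0.001]
contact_force: [-0.5, -0.5, -0.6]
opening: 0.597
grasp_force: 0.0
```

Request:
play_rows --moves '[[[0, 0, 0], [0, 0, 0]], [[0, 0, 0], [0, 0, 0]], [[0, 0, 0], [0, 0, 0]], [[0, 0, 0], [0, 0, 0]], [[0, 0, 0], [0, 0, 0]], [[0, 0, 0], [0, 0, 0]]]' --gripper 1

```text
clock: 11.5
tool_pos: [0.4251, 0.2528, 0.0119]
orientation: [0.359, 0.933, 0.0, 0.0]
contact_force: [-1.7, -0.1, 6.3]
opening: 0.171
grasp_force: 58.7
```

Request:
play_rows --moves '[[[0.002, 0, -0.0005], [0, 0, 0]], [[0.004, 0, 0], [0, 0, 0]], [[0.006, 0, 0], [0, 0, 0]], [[0.007, 0, 0], [0, 0, 0]], [[0.007, 0, 0], [0, 0, 0]], [[0.006, 0, 0], [0, 0, 0]], [[0.004, 0, 0], [0, 0, 0]], [[0, 0, 0], [0, 0, 0]]]'

```text
clock: 12.5
tool_pos: [0.3987, 0.2763, 0.012]
orientation: [0.359, 0.933, -0.0, 0.001]
contact_force: [4.5, -3.4, -0.2]
opening: 0.168
grasp_force: 58.5
```

```bash
cat > m.py <<'E'
from h import *
s=robot.read_state(); w=np.array([np.cos(np.radians(138)),np.sin(np.radians(138)),0])
print('disp',(s['tool_pos']-[.4251,.2528,.0119])@w,'z',s['tool_pos'][2],'F',s['contact_force'].round(2),'pull',-s['contact_force']@w,'M',s['moment'].round(2))
E
python3 - <<'E'
import m
from h import *
plan([.4247,.2523,.011],138,1)
for n,p in dict(mouth=(.552-.152*.743,.1377+.152*.669,.009)).items(): print(n,w2px('scene',p),w2px('top',p))
snap('scene','scene6.png',(325,245,395,300),11)
E
```

```text
disp 0.035340232087216115 z 0.011982584125635557 F [ 4.48 -3.39 -0.23] pull 5.597829382422149 M [-0.82 -1.    0.1 ]
clock 12.5 pos [0.3987 0.2763 0.012 ] hd 137.96 F [ 4.5 -3.4 -0.2] open 0.168 grasp 58.5
1 rows: shift [-0.0354 -0.0004  0.001 ] turn [ 0.0002  0.0014 -0.0008]
mouth (np.float64(352.8364668908692), np.float64(274.26926376355266)) (np.float64(326.56413970381016), np.float64(286.7703511917447))
```

View pics/scene6.png

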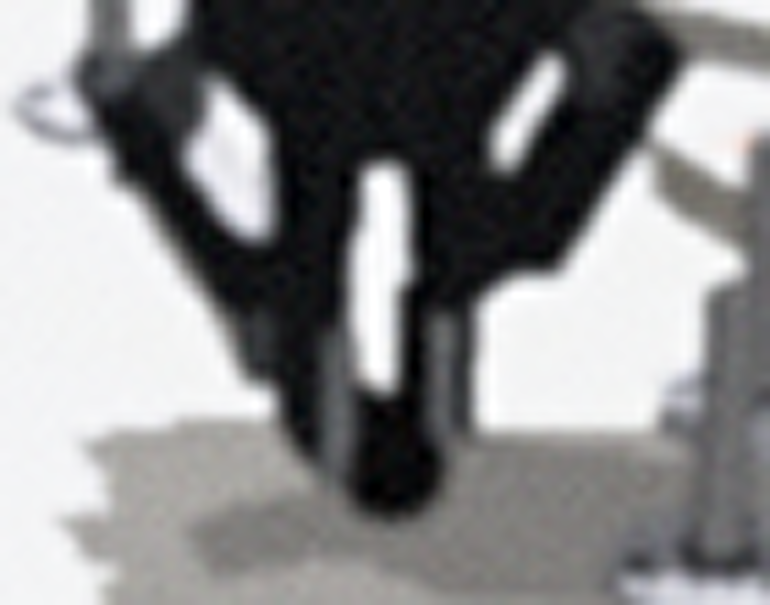

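The gripper hides the mouth from both cameras. I've also used all 10 picture views, so I'll average the force and pose readings (camera calls let time pass) and use image code for the rest.

```bash
cat > avg.py <<'E'
from h import *
import sys
w=np.array([np.cos(np.radians(138)),np.sin(np.radians(138)),0]); n=int(sys.argv[1]); T=[];F=[]
for i in range(n):
    im,d=optics.capture('top'); s=robot.read_state(); T.append(s['tool_pos']);F.append(s['contact_force'])
np.savez('last_top',im=im,d=d)
T=np.array(T);F=np.array(F);D=(T-[.552,.1377,0])@w;P=-F@w
print('clock',s['clock'],'dist from post',D.mean().round(4),'sd',D.std().round(4),'pull',P.mean().round(2),'sd',P.std().round(2),'F',F.mean(0).round(2),'z',T[:,2].mean().round(4),'pos',T.mean(0).round(4))
E
python3 avg.py 20
```

```text
clock 13.55 dist from post 0.2063 sd 0.0 pull 5.75 sd 0.39 F [ 4.69 -3.39 -0.12] z 0.012 pos [0.3989 0.2761 0.012 ]
```

Request:
play_rows --moves '[[[0.003, 0, 0], [0, 0, 0]], [[0.004, 0, 0], [0, 0, 0]], [[0.003, 0, 0], [0, 0, 0]], [[0, 0, 0], [0, 0, 0]], [[0, 0, 0], [0, 0, 0]]]'

```text
clock: 14.18
tool_pos: [0.392, 0.2821, 0.0119]
orientation: [0.359, 0.933, -0.0, 0.001]
contact_force: [6.1, -4.6, -1.1]
opening: 0.17
grasp_force: 58.6
```

```bash
python3 avg.py 20
```

```text
clock 15.175 dist from post 0.2155 sd 0.0 pull 7.53 sd 0.41 F [ 5.78 -4.83 -0.34] z 0.012 pos [0.3921 0.2822 0.012 ]
```

```bash
cat > prof.py <<'E'
from h import *
L=np.load('last_top.npz');im=L['im'].astype(np.float32);d=L['d']
w=np.array([np.cos(np.radians(138)),np.sin(np.radians(138)),0])
g=im.mean(2)
for D in range(40,226,3):
    p=np.array([.552,.1377,.012])+D/1000*w
    u,v=w2px('top',p); print(D,(round(u,1),round(v,1)),'g',int(cv2.getRectSubPix(g,(1,1),(u,v))[0,0]),'z',px2w('top',u,v,d[round(v),round(u)])[2].round(3))
E
python3 prof.py
```

```text
40 (np.float64(361.6), np.float64(246.4)) g 92 z 0.023
43 (np.float64(360.6), np.float64(247.5)) g 88 z 0.025
46 (np.float64(359.7), np.float64(248.6)) g 76 z 0.02
49 (np.float64(358.8), np.float64(249.6)) g 74 z 0.019
52 (np.float64(357.8), np.float64(250.7)) g 124 z 0.019
55 (np.float64(356.9), np.float64(251.8)) g 148 z 0.02
58 (np.float64(356.0), np.float64(252.9)) g 149 z 0.02
61 (np.float64(355.0), np.float64(253.9)) g 149 z 0.022
64 (np.float64(354.1), np.float64(255.0)) g 148 z 0.022
67 (np.float64(353.2), np.float64(256.1)) g 149 z 0.018
70 (np.float64(352.2), np.float64(257.2)) g 149 z 0.018
73 (np.float64(351.3), np.float64(258.2)) g 149 z 0.023
76 (np.float64(350.4), np.float64(259.3)) g 149 z 0.021
79 (np.float64(349.4), np.float64(260.4)) g 148 z 0.021
82 (np.float64(348.5), np.float64(261.5)) g 148 z 0.023
85 (np.float64(347.6), np.float64(262.5)) g 148 z 0.02
88 (np.float64(346.6), np.float64(263.6)) g 149 z 0.021
91 (np.float64(345.7), np.float64(264.7)) g 149 z 0.021
94 (np.float64(344.7), np.float64(265.8)) g 149 z 0.02
97 (np.float64(343.8), np.float64(266.9)) g 1
[... 1674 characters left out ...]
p.float64(299.4)) g 54 z 0.422
190 (np.float64(314.6), np.float64(300.5)) g 54 z 0.421
193 (np.float64(313.6), np.float64(301.6)) g 54 z 0.424
196 (np.float64(312.7), np.float64(302.7)) g 49 z 0.423
199 (np.float64(311.7), np.float64(303.8)) g 53 z 0.42
202 (np.float64(310.8), np.float64(304.9)) g 55 z 0.418
205 (np.float64(309.8), np.float64(306.0)) g 54 z 0.42
208 (np.float64(308.9), np.float64(307.1)) g 53 z 0.423
211 (np.float64(307.9), np.float64(308.2)) g 53 z 0.424
214 (np.float64(307.0), np.float64(309.3)) g 51 z 0.422
217 (np.float64(306.0), np.float64(310.4)) g 51 z 0.424
220 (np.float64(305.0), np.float64(311.5)) g 52 z 0.427
223 (np.float64(304.1), np.float64(312.6)) g 52 z 0.425
```

The mouth is just visible in the top view, at about 156 mm from the post. I'll take a finer profile along the rod there.

```bash
cat > prof2.py <<'E'
from h import *
w=np.array([np.cos(np.radians(138)),np.sin(np.radians(138)),0]);n=np.array([w[1],-w[0],0])
g=np.mean([optics.capture('top')[0].astype(np.float32) for _ in range(6)],0)
Ds=np.arange(134,182,1.); Ns=np.arange(-16,17,2.)
print('      ',*[f'{int(x):4d}' for x in Ns])
for D in Ds:
    row=[]
    for N in Ns:
        u,v=w2px('top',np.array([.552,.1377,.0135])+D/1e3*w+N/1e3*n); row.append(cv2.getRectSubPix(g.mean(2),(1,1),(u,v))[0,0])
    print(int(D),*[f'{int(x):4d}' for x in row])
print(robot.read_state()['clock'])
E
python3 prof2.py
```

```text
-16  -14  -12  -10   -8   -6   -4   -2    0    2    4    6    8   10   12   14   16
134  149  144  127  115  129  142  146  148  148  147  144  134  117  111  133  147  149
135  148  146  126  116  128  140  145  145  145  145  140  130  116  112  132  148  149
136  148  143  127  112  122  134  140  139  139  137  133  125  111  109  134  147  149
137  148  141  122  106  113  122  125  130  126  122  120  109  100  109  134  147  149
138  148  140  114   92   97  102  104  109  108  102   97   89   84   99  132  147  149
139  148  136  106   75   76   80   82   89   88   84   77   70   69   82  127  146  149
140  148  136   98   63   58   66   71   72   78   74   63   59   55   77  121  146  149
141  148  138   97   56   49   59   69   76   77   72   65   54   48   74  119  145  148
142  148  136   99   56   50   58   73   84   83   79   69   55   51   67  117  144  149
143  148  136  100   57   53   64   76   93   90   87   75   59   55   72  116  144  148
144  147  135   98   67   63   70   79   91   94   91   79   63   63   75  114  143  148
145  145  131   97   76   74   77   8
[... 2562 characters left out ...]
   53   51   49   44   50   51   50   50   51   52   53   53   53   54
175   46   50   53   54   52   50   47   50   52   52   52   53   53   54   54   54   54
176   47   51   54   54   53   52   51   52   53   53   53   54   54   54   54   54   54
177   50   53   55   55   55   54   53   53   54   54   54   54   54   54   54   54   54
178   55   56   57   57   56   55   54   54   54   54   54   54   54   54   54   54   54
179   58   58   58   57   57   55   54   54   54   54   54   54   54   54   54   54   54
180   60   59   58   57   57   55   54   54   54   54   54   54   54   54   54   54   53
181   61   60   59   57   57   56   55   54   54   54   54   54   54   54   54   54   53
15.475
```

Request:
play_rows --moves '[[[0.002, 0, 0], [0, 0, 0]], [[0.003, 0, 0], [0, 0, 0]], [[0, 0, 0], [0, 0, 0]], [[0, 0, 0], [0, 0, 0]]]'

```text
clock: 15.98
tool_pos: [0.3886, 0.2852, 0.0119]
orientation: [0.359, 0.933, -0.0, 0.001]
contact_force: [6.7, -5.5, -0.8]
opening: 0.169
grasp_force: 58.6
```

```bash
sed -i 's/arange(134,182,1.)/arange(150,175,1.)/;s/arange(-16,17,2.)/arange(-12,13,2.)/' prof2.py; python3 avg.py 12; python3 prof2.py
```

```text
clock 16.575 dist from post 0.2201 sd 0.0 pull 8.34 sd 0.39 F [ 6.35 -5.41 -0.78] z 0.012 pos [0.3886 0.2852 0.012 ]
        -12  -10   -8   -6   -4   -2    0    2    4    6    8   10   12
150   87   83   87   87   86   86   89   90   90   90   87   82   86
151   84   80   81   80   79   80   83   87   87   87   85   80   94
152   83   76   74   72   71   74   78   83   82   82   83   80  100
153   86   77   71   67   69   70   74   78   77   78   81   88  108
154   99   86   74   72   70   74   79   75   77   81   81   98  121
155  119  100   93   83   74   85   89   82   86   93   98  110  134
156  141  121  117   96   89   99  103   96  101  111  118  124  145
157  146  138  139  113   97  106  112  102  113  129  139  138  146
158  147  147  141  124  101  102  108   99  115  141  145  147  148
159  149  148  144  126  102   94  100   97  112  141  147  149  149
160  149  148  146  125  100   94  100   93  116  143  148  149  149
161  149  148  144  125   96  100  110  103  117  143  148  149  149
162  149  149  145  122   95  107  118  113  119  142  148  149  149
163  149  149  146  123   95  108  127  116  121  143  148  149  149
164  149  149  145  127   98  109  129  118  120  141  148  149  149
165  149  149  146  127   98  109  125  118  116  139  148  148  148
166  149  149  147  130  101  109  127  114  116  141  147  147  147
167  149  149  147  136  107  107  123  109  111  135  145  145  141
168  149  149  147  134  109  106  111  101  102  128  137  135  132
169  148  148  147  134  109  103  101   90   90  125  122  115  113
170  148  147  144  133  104   96   93   81   74   97  103   90   83
171  145  145  138  122   94   86   82   69   60   68   76   65   54
172  138  136  128  108   80   69   70   52   42   41   51   47   36
173  123  116  110   87   62   49   51   37   30   34   35   37   36
174   98   91   80   62   40   37   37   29   30   34   36   37   39
16.875
```

Request:
play_rows --moves '[[[0.0025, 0, 0], [0, 0, 0]], [[0.0025, 0, 0], [0, 0, 0]], [[0.001, 0, 0], [0, 0, 0]], [[0, 0, 0], [0, 0, 0]], [[0, 0, 0], [0, 0, 0]]]'

```text
clock: 17.5
tool_pos: [0.3845, 0.2889, 0.012]
orientation: [0.359, 0.933, -0.001, 0.002]
contact_force: [7.9, -6.4, -1.5]
opening: 0.167
grasp_force: 58.6
```

```bash
python3 avg.py 20; sed -i 's/range(6)/range(12)/;s/150,175/150,180/' prof2.py; python3 prof2.py
```

```text
clock 18.5 dist from post 0.2256 sd 0.0 pull 9.63 sd 0.5 F [ 7.44 -6.13 -0.79] z 0.012 pos [0.3845 0.2889 0.012 ]
        -12  -10   -8   -6   -4   -2    0    2    4    6    8   10   12
150   87   83   87   87   86   86   89   90   90   91   87   82   87
151   84   80   81   80   79   80   83   87   87   87   86   80   94
152   84   76   74   71   71   72   75   82   81   82   83   80  100
153   87   77   71   64   63   64   67   71   75   77   81   88  108
154   99   86   73   67   53   54   56   58   69   78   81   98  121
155  119  100   90   71   44   44   45   51   67   88   97  110  134
156  141  121  115   77   51   38   42   52   74  102  117  124  145
157  145  137  137   95   58   49   54   54   87  118  138  138  146
158  147  147  139  110   66   70   74   71   98  131  144  147  148
159  149  148  143  116   82   92   95   92  106  138  147  148  149
160  149  148  145  118   95  105  116  106  116  142  148  149  149
161  149  148  143  123   99  108  126  114  120  142  148  149  149
162  149  149  145  121   97  107  122  115  118  141  148  149  149
163  149  148  14
[... 460 characters left out ...]
  149
170  148  149  147  138  122  127  134  121  123  140  148  149  149
171  148  149  147  137  118  128  132  121  123  140  148  149  149
172  149  149  147  136  119  126  133  120  121  141  148  149  149
173  149  148  146  134  114  121  128  115  118  138  148  148  148
174  149  149  144  130  101  115  120  109  114  137  147  148  146
175  149  148  144  126  105  110  115  108  108  136  145  144  141
176  149  148  145  126  109  112  119  108  108  129  143  136  127
177  148  148  144  128  109  114  120  108  104  120  128  125  109
178  147  146  143  126  106  111  112   97   91  106  104  103   85
179  141  139  139  119   96   93   92   78   73   81   72   71   60
19.1
```

The band now stands at the mouth. Its outer edge is at 158.4 mm, the 8 N ring at 165 mm and the mouth at about 155.3 mm, so the rod is out about 49.5 mm. The force says 48.2 mm. Next I'll check that the balance is level.

Request:
play_rows --moves '[[[0.0006, 0, 0], [0, 0, 0]], [[0, 0, 0], [0, 0, 0]], [[0, 0, 0], [0, 0, 0]]]'

```text
clock: 19.48
tool_pos: [0.3842, 0.2891, 0.0119]
orientation: [0.359, 0.933, -0.001, 0.002]
contact_force: [7.5, -5.4, -1.0]
opening: 0.169
grasp_force: 58.6
```

```bash
cat > lev.py <<'E'
from h import *
w=np.array([np.cos(np.radians(138)),np.sin(np.radians(138)),0]);n=np.array([w[1],-w[0],0])
d=np.mean([optics.capture('top')[1] for _ in range(20)],0)
def z(Ds,Ns):
    o=[]
    for D in Ds:
        for N in Ns:
            u,v=w2px('top',np.array([.552,.1377,.02])+D/1e3*w+N/1e3*n);o.append(px2w('top',u,v,d[round(v),round(u)])[2])
    return np.mean(o).round(4),np.std(o).round(4)
print('cap2',z(range(146,152),range(-7,8)),'bench',z(range(146,152),[-30,-27,24,27,30]))
for a in(36,38,40,42): print('cap1',a,z(range(a,a+3),range(-7,8)),'bench',z(range(a,a+3),[-30,-27,24,27,30]))
for a in(56,70,90,110,125): print('barrel',a,z(range(a,a+8),[-1,0,1]))
print('rod',z(range(160,172),[0]))
E
python3 lev.py; python3 avg.py 10
```

```text
cap2 (np.float64(0.0259), np.float64(0.0157)) bench (np.float64(-0.0002), np.float64(0.0162))
cap1 36 (np.float64(0.0208), np.float64(0.0066)) bench (np.float64(0.0089), np.float64(0.026))
cap1 38 (np.float64(0.0288), np.float64(0.02)) bench (np.float64(0.0175), np.float64(0.0306))
cap1 40 (np.float64(0.0304), np.float64(0.0215)) bench (np.float64(0.0004), np.float64(0.0161))
cap1 42 (np.float64(0.0249), np.float64(0.013)) bench (np.float64(0.0006), np.float64(0.0161))
barrel 56 (np.float64(0.0199), np.float64(0.0005))
barrel 70 (np.float64(0.0384), np.float64(0.029))
barrel 90 (np.float64(0.0304), np.float64(0.0234))
barrel 110 (np.float64(0.0197), np.float64(0.0005))
barrel 125 (np.float64(0.0199), np.float64(0.0006))
rod (np.float64(0.0348), np.float64(0.0303))
clock 20.975 dist from post 0.226 sd 0.0 pull 10.38 sd 0.49 F [ 8.03 -6.6  -0.48] z 0.012 pos [0.3842 0.2892 0.012 ]
```

The barrel top is at z=0.0199 at both ends, so the balance is level. The pull reads about 10 N with the band at the mouth, so I'm handing in.

```bash
python3 -c "
from plant import order
print(order.hand_in())"
```

```text
the job is handed in; nothing more can be done
None
```

The job is handed in: the eye is at the foot of the farthest post, the balance lies level, and the arm is holding about 10 N with the 10 N band at the mouth (rod out about 50 mm); nothing but the balance was moved.

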